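# Turn the pot lid until it drops home

## Robot

A 6-joint arm with a two-finger parallel gripper is mounted at the origin on the work surface. World frame = base frame: x ahead of the robot, y to its left, z up, the work surface at z = 0. Lengths are in m, angles in rad, forces in N, time in s.
With the tool pointing down it reaches from about 0.275 to 0.875 m from the base axis. Payload 12.5 kg.
Tool frame: the origin (TCP) lies midway between the tips of the shut fingers; the grasp point (between the pads) lies 19 mm behind it; z points along the fingers, y is the direction in which the jaws open and shut (so a half turn about z gives the same grasp; the last joint's range is limited). The gripper opens to 85 mm and grips with 20 to 120 N. Pads are 22 mm wide; open, the fingers measure 114 mm over their backs; the gripper's body (76 mm by 85 mm) begins 54 mm behind the grasp point. The pads swing forward as they close: fully open they stand 13 mm farther back than shut.
Start: joints at [-1.389, 0.351, 1.652, -0, 1.139, -0.085], TCP at [0.145, -0.531, 0.231] pointing down, gripper open.
Joint ranges: [-2.75, 2.75], [-0.79, 2.1], [0.01, 2.65], [-1.57, 4.71], [0.07, 3.14], [-2.87, 2.87]. Speed limits (rad/s): [2.22, 2.22, 2.79, 3.14, 3.14, 3.14].

## Interface

Orientations are given as a unit quaternion [w, x, y, z].
In Python, from plant import arm, cams, ticket gives the robot as it stands.
- The arm moves only by the tool arm_command, never from a script. Its argument "motion" is a list that holds one entry, the list of rows, each a list of 5 numbers: the shift along the tool's x, y, z in cm, then the turn about the tool's z in degrees, then the finger opening in cm, from 0 to 8.54. A call has 1 to 5 rows; each row shifts and turns the commanded pose from where the row before left it, along the tool's axes as they then stand; what a row does not reach is not made up. A row lasts 1/8 s, in which the tool goes at most 62.5 mm and 10.7 degrees, less where a joint would pass 70% of its speed; a pose out of reach is approached as far as the arm can. A call with a gripper value outside its range is refused whole. The fingers move at their own pace and stop on an object; "grip_force" is the grip in N (left out, the last holds). Time passes only in rows, so rows that do not move let the fingers close. It gives the time, the measured TCP pose, the force and the opening at its end, in the units of the state.
- arm.get_obs(): the state, without advancing time (a new reading comes with each control period).
- cams.capture(name): name is "scene" or "top" or "wrist"; returns (picture, depth): 400x640x3 uint8, red, green, blue; 400x640 float32, m along the optical axis (not along the pixel's ray), 0 where there is no reading.
- cams.calibration(name): a dict with "vertical_fov" (degrees; the focal length in pixels is half the picture's height over the tangent of half this angle, whatever the lens; pixels are square), "cx", "cy" (the principal point, pixels), "world_to_cam" (4x4, takes a point from world to camera coordinates). Camera axes: x right, y down, z forward; pixel columns grow to the right and rows downward; lengths in m; the calibration is good to about 2 mm. A picture is of the moment at which its call begins: read the wrist's pose just before it. calibration takes no time and is no camera call; for the wrist camera it gives the pose at the moment of the call.
- ticket.close_job(): hands the job in, once; it reports no verdict.
The state is a dict: "time": time; "joint_positions": joint angles; "dq": joint speeds; "tau": joint torques, N m; "tool_pos": TCP position; "orientation": TCP orientation; "force": force on the tool from outside, world axes, zero at the start; "moment": the same for the moment, N m; "gripper_width": finger opening in m.
Only numpy, scipy, OpenCV 4.12 (cv2) and the standard library are available. Lean on these libraries where they do the work, as an engineer would, in place of code of your own. Each camera call takes 0.05 s, during which the arm holds its last target. There are 200 camera calls.

## Task

The round lid on the organiser's pot was put back carelessly: its hidden lugs ride on the ledge inside and it stands proud. Without taking the lid off the pot, turn it by its black bar, feeling with light pressure, until the lugs find their gaps and the lid drops fully home on the rim; then let go of it. Leave the other things on the desk where they are.

Things in the scene. Friction and masses are not known exactly. Their poses are not given: they have to be found in the camera images.
- lid: round brown wooden lid, disc 120 mm across, 6 mm thick, loose, 150 to 300 g. Origin: centre of the disc's underside; z up, x along the black bar on top (70 mm long in x, 18 mm wide in y, solid from the disc to 42.5 mm above the origin). At the start it stands 8 mm above the pot's rim, held central to about 2.5 mm; at home its disc lies on the rim
- lid_bar (a point): point on the lid's axis inside the black bar, 30 mm above the disc's underside (24 mm above its top face): a good height to grip the bar's two long faces (18 mm apart, in the lid's y)
- lid_lugs (a point): point on the lid's axis 14 mm below the disc's underside, level with the ends of its three lugs. These are hidden under the disc, 120 degrees apart, one of them below the bar's +x end; at the start they stand on the ledge inside the pot, on which they turn smoothly with light friction
- pot_ledge (a point): centre of the hidden ring ledge in the pot, 6 mm below the rim. It has 3 gaps 120 degrees apart, drawn anew each time: turning either way, the lugs meet them after 0.4 to 1.7 rad (the two ways add up to 2.09). Within +-0.07 rad of a gap the lid, pressed lightly (3 to 5 N) or let go, drops 8 mm and then turns no further; elsewhere it cannot sink
- organiser: white plastic desk organiser, fixed to the desk panel: a base 135 mm (x) by 265 mm (y), carrying a round open pot (120 mm outside diameter, 85 mm tall) and, on its +y side, a box with a tray on top (80 mm tall, 125 x 115 mm, its centre 135 mm from the pot's axis) and a tiny drawer below it. Origin: on the pot's axis at the desk surface, z up; the front with the drawer looks to its -x
- pot_rim (a point): centre of the pot's mouth, 85 mm above the desk: the height of the lid's underside when it is home
- drawer_knob (a point): the small steel knob of the organiser's tiny drawer, which slides towards the organiser's -x and stays where it is; not needed
- cup: grey ceramic cup, 76 mm wide, 85 mm tall, loose; origin at the centre of its foot. It stands 125 to 160 mm from the pot's axis, on the side away from the tray
- note_block: yellow block of sticky notes, 75 x 75 x 30 mm, loose in the organiser's tray; origin at the centre of its underside
- magnifier: chrome magnifier on a stand, 195 mm tall with a 90 mm round foot, loose; origin at the centre of its foot
- phone_dock: bamboo phone dock with a black phone leaning in it, 90 x 100 mm base, about 160 mm tall, loose; origin at the centre of its underside
Not all that is in view belongs to the job. Of the things like the lid, leave any that is blue; of the rest the smaller one is meant.

How it is judged:
At the end, for the whole second after the job is handed in: The lid lies level (within 0.04 rad) and at rest on the pot, its underside within 2.5 mm of the rim's height and its centre within 6 mm of the pot's axis, released; the other loose things and the drawer are within 30 mm of where they began and upright (z of lid in the frame of organiser between 0.082 and 0.0875 m and horizontal distance between lid and pot_rim below 0.006 m and angle between lid's own z axis and vertical below 0.04 rad and linear speed of lid below 0.02 m/s); the robot touches nothing.
It fails at once if the lid was taken off the pot (lifted more than 25 mm above the rim) (z of lid in the frame of organiser above 0.11 m).
It fails at once if the lid left the pot sideways (horizontal distance between lid and pot_rim above 0.03 m).
It fails at once if another thing on the desk was moved more than 30 mm or tipped over (distance of any of cup, note_block, magnifier, phone_dock, drawer_knob from where it was at the start of the episode above 0.03 m or angle between any of cup, note_block, magnifier, phone_dock's own z axis and vertical above 0.4 rad).
It also fails if it takes over 54 s, if anything falls off the work surface, if the arm or the gripper's body presses on something with over 40 N, if the wrist force passes 120 N, or if a joint passes its speed limit or range.

## Working session

There is one attempt and no reset: what is moved stays moved. The work goes in short steps, Python scripts to look and compute and a tool call to move; the robot and the scene stay as the last step left them, time stands still between calls to the robot, and variables do not carry over. Pictures are saved under pics/ and viewed, about 8 in all and at most 12, crops included, and the job is handed in when it is done.

Besides the shell and the picture viewer there is one more tool, called as a command line: name --argument value ..., lists and objects as JSON in quotes. arm_command: Moves the arm, as the interface text tells. Its arguments: {"type":"object","properties":{"motion":{"type":"array","items":{"type":"array","items":{"type":"array","items":{"type":"number"}}}},"grip_force":{"type":"number"}},"required":["motion"]}

```bash
ls; mkdir -p pics
cat > h.py <<'E'
import numpy as np, cv2
from plant import arm, cams, ticket
def cap(name):
    cal=cams.calibration(name); im,d=cams.capture(name)
    return im,d,cal
def cloud(d,cal):
    h,w=d.shape; f=h/2/np.tan(np.radians(cal["vertical_fov"])/2)
    v,u=np.mgrid[:h,:w]; P=np.stack([(u-cal["cx"])/f*d,(v-cal["cy"])/f*d,d],-1)
    T=np.linalg.inv(np.array(cal["world_to_cam"])); W=P@T[:3,:3].T+T[:3,3]
    W[d<=0]=np.nan
    return W
E
python3 - <<'E'
from h import *
for n in("scene","top"):
    im,d,cal=cap(n); cv2.imwrite(f"pics/{n}0.png",im[:,:,::-1]); W=cloud(d,cal); np.savez(f"/tmp/{n}0.npz",im=im,W=W)
print(arm.get_obs())
E
```

```text
pics
{'time': 0.1, 'joint_positions': array([-1.38859182e+00,  3.51179799e-01,  1.65236585e+00,  1.75818628e-05,
        1.13911134e+00, -8.46074875e-02]), 'dq': array([-0.00110468, -0.00184197, -0.0014386 ,  0.00303053,  0.00024483,
       -0.00034041]), 'tau': array([ 2.81305074e-04, -5.06831610e+01, -2.91876072e+01, -1.54167797e-04,
        2.62020039e-03,  2.10812232e-05]), 'tool_pos': array([ 0.14498125, -0.53023257,  0.23081147]), 'orientation': array([-5.31923150e-04,  9.91114959e-01,  1.33006973e-01, -1.79856558e-05]), 'force': array([ 0.16967009,  0.05696464, -0.63257768]), 'moment': array([ 6.53892094e-05, -4.23232009e-02, -3.53917556e-02]), 'gripper_width': 0.08529355349064484}
```

View pics/top0.png

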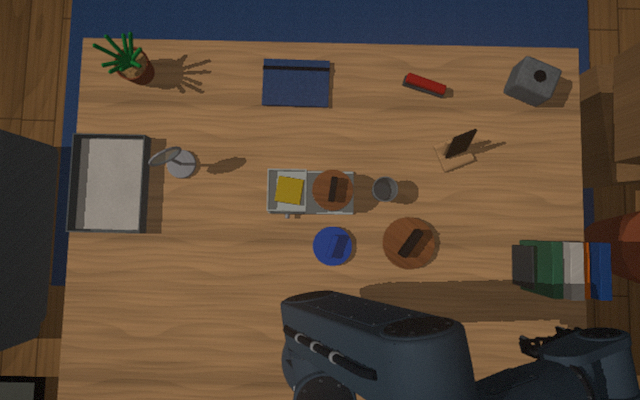

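View pics/scene0.png

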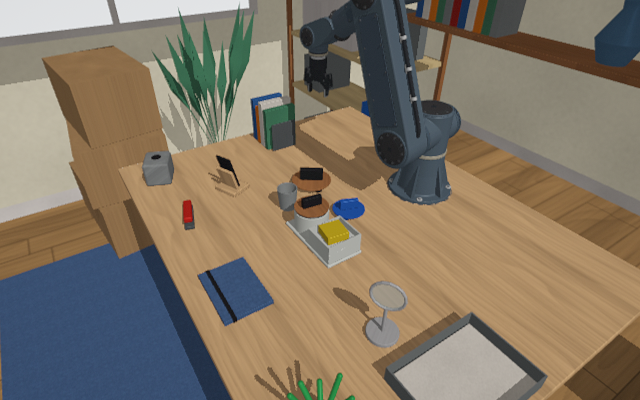

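Lid-like things in the top view are a blue lid (333,245), a large brown lid (411,243) and a smaller brown lid on the pot (333,189). Blue is excluded, and the smaller brown one sits on the organiser's pot, so (333,189) fits. I'll measure it and confirm with a crop.

Run:
```python
from h import *
z=np.load("/tmp/top0.npz"); im,W=z["im"],z["W"]
c=im[140:270,250:460][:,:,::-1]; cv2.imwrite("pics/crop1.png",cv2.resize(c,None,fx=3.7,fy=3.7,interpolation=cv2.INTER_CUBIC))
v,u=np.mgrid[:400,:640]
m=(abs(u-333)<26)&(abs(v-189)<26)
Z=W[...,2]
for a,b,n in((.092,.108,'disc'),(.118,.15,'bar')):
    k=m&(Z>a)&(Z<b)&(im[...,2]<120); P=W[k]; 
    r=cv2.minAreaRect((P[:,:2]*1000).astype(np.float32)); print(n,k.sum(),np.median(P,0),r, cv2.minEnclosingCircle((P[:,:2]*1000).astype(np.float32)))
k=(abs(u-411)<32)&(abs(v-243)<32)&(Z>.02); P=W[k]; print('big',cv2.minEnclosingCircle((P[:,:2]*1000).astype(np.float32)),np.percentile(P[:,2],[5,50,98]))
for p in((385,189),(290,190),(460,145),(333,245)): print(p,W[p[1],p[0]])
```

```text
disc 1168 [ 0.50337869 -0.01504686  0.09874327] ((504.3766174316406, -16.969280242919922), (116.91107177734375, 116.0043716430664), 1.452341079711914) ((504.37158203125, -15.755900382995605), 59.84770202636719)
bar 159 [ 0.50357659 -0.01587502  0.13476606] ((504.1235046386719, -15.868471145629883), (17.898406982421875, 69.40341186523438), 82.88046264648438) ((503.98223876953125, -17.48686408996582), 34.97811508178711)
big ((353.88494873046875, -251.2877960205078), 79.31291198730469) [0.02234332 0.02708121 0.07676211]
(385, 189) [ 0.51883913 -0.18084212  0.00799203]
(290, 190) [0.50246473 0.10853862 0.08511022]
(460, 145) [ 0.64468054 -0.38657754  0.0945768 ]
(333, 245) [ 0.34425252 -0.02115404  0.05672355]
```

View pics/crop1.png

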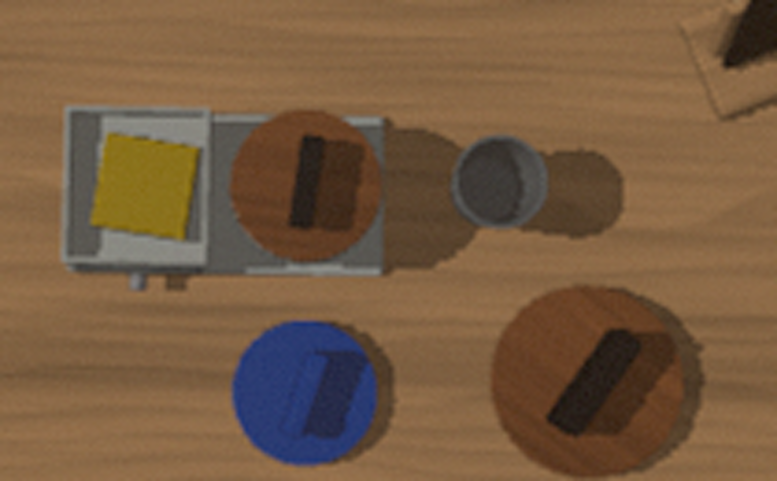

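The crop confirms it. The smaller brown lid with the black bar sits on the white pot at crop (305,185), which is full-image (333,190); the larger brown and the blue lids lie in front on the desk. The lid centre is about (0.504, -0.016), the bar's yaw about -7.1°, and the disc top at z = 0.099, consistent with standing proud.

arm_command --motion '[[[3.2,-2.7,0,0,5],[3.2,-2.7,0,0,5],[3.2,-2.7,0,0,5],[3.2,-2.7,0,0,5],[3.2,-2.7,0,0,5]]]' --grip_force 20

```text
time: 0.72
tool_pos: [0.2643, -0.3568, 0.2311]
orientation: [-0.0, 0.991, 0.133, -0.0]
force: [0.8, 0.2, -0.5]
gripper_width: 0.0501
```

arm_command --motion '[[[3.2,-2.7,0,0,5],[3.2,-2.7,0,0,5],[3.2,-2.7,0,0,5],[3.2,-2.7,0,0,5],[3.2,-2.7,0,0,5]]]'

```text
time: 1.35
tool_pos: [0.383, -0.1844, 0.2312]
orientation: [-0.0, 0.991, 0.133, -0.0]
force: [0.0, -0.7, -0.4]
gripper_width: 0.05
```

arm_command --motion '[[[3.2,-2.6,0,0,5],[3.2,-2.6,0,0,5],[3.2,-2.6,0,0,5],[3.2,-2.6,0,0,5],[3.2,-2.6,0,0,5]]]'

```text
time: 1.98
tool_pos: [0.5031, -0.0168, 0.2311]
orientation: [-0.0, 0.991, 0.133, -0.0]
force: [0.6, -0.2, -0.4]
gripper_width: 0.0498
```

arm_command --motion '[[[0,0,0,7.5,5],[0,0,0,7.5,5],[0,0,0,7.5,5],[0,0,0,0,5],[0,0,0,0,5]]]'

```text
time: 2.6
tool_pos: [0.5025, -0.0182, 0.2312]
orientation: [-0.0, 0.998, -0.062, -0.0]
force: [0.6, -0.7, 0.1]
gripper_width: 0.0501
```

Run:
```python
from h import *
from scipy.spatial.transform import Rotation as R
o=arm.get_obs(); q=o["orientation"]; M=R.from_quat(q[[1,2,3,0]]).as_matrix()
print(o["time"],o["tool_pos"],o["joint_positions"],o["force"],o["moment"]); print(M.round(3))
im,d,cal=cap("wrist"); W=cloud(d,cal); cv2.imwrite("pics/w1.png",im[:,:,::-1])
Z=W[...,2]; near=np.hypot(W[...,0]-.504,W[...,1]+.016)<.065
for a,b,n in((.092,.108,'disc'),(.128,.145,'bar')):
    k=near&(Z>a)&(Z<b); P=(W[k][:,:2]*1000).astype(np.float32)
    if len(P)>20: print(n,len(P),np.median(Z[k]),cv2.minAreaRect(P),cv2.minEnclosingCircle(P))
```

```text
2.6 [ 0.50251847 -0.01815127  0.23118458] [-1.28710955e-01  2.65342993e-01  1.77089075e+00  2.98039900e-07
  1.10558763e+00  1.56521144e+00] [ 0.57657675 -0.69455035  0.0783422 ] [-0.04154317 -0.00048788 -0.02372696]
[[ 0.992 -0.123 -0.   ]
 [-0.123 -0.992  0.   ]
 [-0.    -0.    -1.   ]]
disc 11126 0.10039973430927329 ((508.3548278808594, -13.969978332519531), (118.75157928466797, 118.70187377929688), 25.370206832885742) ((508.26641845703125, -13.857697486877441), 59.830238342285156)
bar 1888 0.13668818254694567 ((508.34820556640625, -13.699555397033691), (17.773008346557617, 69.85565948486328), 83.13427734375) ((508.3272705078125, -13.879667282104492), 35.2768440246582)
```

View pics/w1.png

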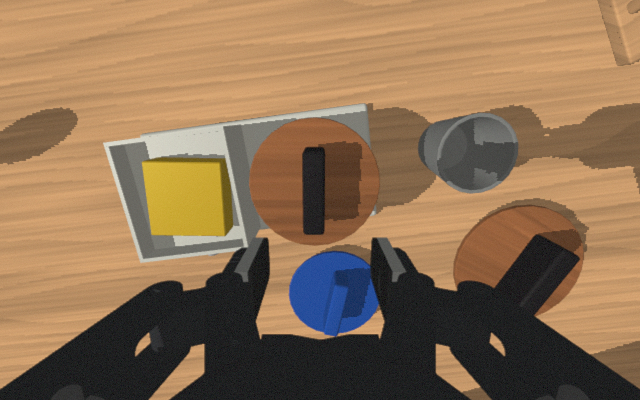

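The wrist view shows the bar at (314,190) aligned with the tool, with clear space between the fingers and the tray at left and the cup at (470,152). The two cameras differ by about 4 mm; I'll take the mean, (0.506, -0.015), and descend.

arm_command --motion '[[[0.3,-0.3,2.5,0,5],[0,0,3,0,5],[0,0,3,0,5],[0,0,2,0,5],[0,0,1,0,5]]]'

```text
time: 3.28
tool_pos: [0.5056, -0.0155, 0.1154]
orientation: [-0.0, 0.998, -0.062, -0.001]
force: [0.5, 0.5, 0.1]
gripper_width: 0.0501
```

arm_command --motion '[[[0,0,0.8,0,4],[0,0,0.3,0,4],[0,0,0,0,3],[0,0,0,0,2.6],[0,0,0,0,2.6]]]'

```text
time: 3.9
tool_pos: [0.5061, -0.0155, 0.1056]
orientation: [0.0, 0.998, -0.063, 0.0]
force: [0.1, 0.0, 0.3]
gripper_width: 0.0261
```

Run:
```python
from h import *
o=arm.get_obs(); print({k:np.round(o[k],4) for k in("time","tool_pos","force","moment","gripper_width")})
im,d,cal=cap("wrist"); cv2.imwrite("pics/w2.png",im[:,:,::-1])
```

```text
{'time': np.float64(3.9), 'tool_pos': array([ 0.5061, -0.0155,  0.1056]), 'force': array([0.1309, 0.0403, 0.3014]), 'moment': array([0.0003, 0.0123, 0.0148]), 'gripper_width': np.float64(0.0261)}
```

View pics/w2.png

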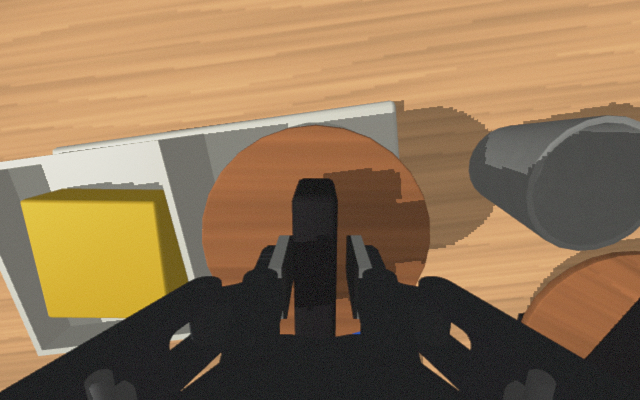

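The bar (columns 292–337) sits nearly centred between the pads (288 and 348). Closing lightly now.

arm_command --motion '[[[0,0,0,0,1.6],[0,0,0,0,1.6],[0,0,0,0,1.6],[0,0,0,0,1.6]]]' --grip_force 20

```text
time: 4.45
tool_pos: [0.5061, -0.0154, 0.1055]
orientation: [-0.0, 0.998, -0.063, 0.0]
force: [-0.2, 5.0, 5.7]
gripper_width: 0.0176
```

arm_command --motion '[[[0,0,0.05,0,1.6],[0,0,0,0,1.6]]]'

```text
time: 4.7
tool_pos: [0.5061, -0.0153, 0.1055]
orientation: [-0.0, 0.998, -0.063, 0.0]
force: [-3.2, 5.0, 11.7]
gripper_width: 0.0175
```

arm_command --motion '[[[0,-0.03,-0.06,0,1.6],[0,0,0,-2.5,1.6],[0,0,0,-2.5,1.6],[0,0,0,-2.5,1.6],[0,0,0,-2.5,1.6]]]'

```text
time: 5.32
tool_pos: [0.506, -0.0157, 0.1055]
orientation: [0.0, 1.0, 0.025, 0.0]
force: [-1.0, -0.9, 4.4]
gripper_width: 0.0171
```

```bash
cat > s.py <<'E'
from h import *
o=arm.get_obs(); q=o["orientation"]; print({k:np.round(o[k],4) for k in("time","tool_pos","force","moment","gripper_width")},"yaw",np.degrees(2*np.arctan2(q[2],q[1])).round(2),o["joint_positions"][5].round(3))
E
python3 s.py
```

```text
{'time': np.float64(5.325), 'tool_pos': array([ 0.506 , -0.0157,  0.1055]), 'force': array([-0.961 , -0.86  ,  4.3774]), 'moment': array([-0.2617,  0.0845, -0.1438]), 'gripper_width': np.float64(0.0171)} yaw 2.86 1.399
```

arm_command --motion '[[[0,0,0,-2.5,1.6],[0,0,0,-2.5,1.6],[0,0,0,-2.5,1.6],[0,0,0,-2.5,1.6]]]'

```text
time: 5.82
tool_pos: [0.506, -0.0157, 0.1055]
orientation: [0.0, 0.994, 0.112, 0.0]
force: [-0.6, -0.9, 5.0]
gripper_width: 0.0177
```

arm_command --motion '[[[0,0,0,-2,1.6],[0,0,0,-2,1.6],[0,0,0,-2,1.6],[0,0,0,-2,1.6]]]'

```text
time: 6.32
tool_pos: [0.5061, -0.0154, 0.1055]
orientation: [0.0, 0.983, 0.181, 0.0]
force: [-1.1, -1.3, 5.5]
gripper_width: 0.0175
```

```bash
python3 s.py
```

```text
{'time': np.float64(6.325), 'tool_pos': array([ 0.5061, -0.0154,  0.1055]), 'force': array([-1.1453, -1.294 ,  5.4914]), 'moment': array([-0.3018, -0.0473, -0.1577]), 'gripper_width': np.float64(0.0175)} yaw 20.89 1.084
```

arm_command --motion '[[[0,0,0,-2,1.6],[0,0,0,-2,1.6],[0,0,0,-2,1.6]]]'

```text
time: 6.7
tool_pos: [0.5061, -0.0154, 0.1055]
orientation: [0.0, 0.973, 0.232, 0.0]
force: [-0.2, -1.0, 5.9]
gripper_width: 0.0176
```

arm_command --motion '[[[0,0,-0.01,-2,1.6],[0,0,0,-2,1.6],[0,0,0,-2,1.6],[0,0,0,-2,1.6]]]'

```text
time: 7.2
tool_pos: [0.506, -0.0152, 0.1055]
orientation: [0.0, 0.954, 0.3, 0.0]
force: [-0.3, -1.2, 4.2]
gripper_width: 0.0173
```

arm_command --motion '[[[0,0,0,-2,1.6],[0,0,0,-2,1.6],[0,0,0,-2,1.6],[0,0,0,-2,1.6]]]'

```text
time: 7.7
tool_pos: [0.506, -0.0152, 0.1055]
orientation: [-0.0, 0.931, 0.366, -0.0]
force: [-0.0, -1.1, 3.8]
gripper_width: 0.0178
```

arm_command --motion '[[[0,0,0,-2,1.6],[0,0,0,-2,1.6],[0,0,0,-2,1.6],[0,0,0,-2,1.6]]]'

```text
time: 8.2
tool_pos: [0.5059, -0.0152, 0.1055]
orientation: [-0.0, 0.903, 0.43, -0.0]
force: [-0.7, -1.3, 4.1]
gripper_width: 0.0177
```

arm_command --motion '[[[0,0,0,-2,1.6],[0,0,0,-2,1.6],[0,0,0,-2,1.6],[0,0,0,-2,1.6]]]'

```text
time: 8.7
tool_pos: [0.5057, -0.0152, 0.1054]
orientation: [-0.0, 0.871, 0.492, -0.0]
force: [-1.0, 0.2, 2.8]
gripper_width: 0.0177
```

```bash
python3 s.py
```

```text
{'time': np.float64(8.7), 'tool_pos': array([ 0.5057, -0.0152,  0.1054]), 'force': array([-0.9608,  0.168 ,  2.8413]), 'moment': array([-0.1692,  0.1243, -0.101 ]), 'gripper_width': np.float64(0.0177)} yaw 58.92 0.42
```

arm_command --motion '[[[0,0,0.01,-2,1.6],[0,0,0,-2,1.6],[0,0,0,-2,1.6],[0,0,0,-2,1.6]]]'

```text
time: 9.2
tool_pos: [0.5062, -0.0151, 0.1053]
orientation: [0.0, 0.834, 0.551, 0.0]
force: [2.3, 2.0, -2.1]
gripper_width: 0.0177
```

The vertical force fell from +4 N to -2 N (the lid's weight now hangs on the fingers), so the lugs have found the gap. Lowering gently.

arm_command --motion '[[[0,0,0.1,0,1.6],[0,0,0.1,0,1.6],[0,0,0,0,1.6]]]'

```text
time: 9.57
tool_pos: [0.5062, -0.0153, 0.1034]
orientation: [0.0, 0.835, 0.55, 0.0]
force: [1.9, -0.3, -1.2]
gripper_width: 0.0178
```

```bash
python3 s.py
```

```text
{'time': np.float64(9.575), 'tool_pos': array([ 0.5062, -0.0153,  0.1034]), 'force': array([ 1.8885, -0.252 , -1.2049]), 'moment': array([-0.0592, -0.469 ,  0.0146]), 'gripper_width': np.float64(0.0178)} yaw 66.78 0.283
```

Sinking freely. About 6 mm more to go.

arm_command --motion '[[[0,0,0.15,0,1.6],[0,0,0.15,0,1.6],[0,0,0.15,0,1.6],[0,0,0.1,0,1.6],[0,0,0,0,1.6]]]'

```text
time: 10.2
tool_pos: [0.5062, -0.0152, 0.0979]
orientation: [0.0, 0.835, 0.55, 0.0]
force: [4.6, 0.3, -1.0]
gripper_width: 0.0178
```

arm_command --motion '[[[0,0,0.05,0,1.6],[0,0,0,0,1.6],[0,0,0,0,3],[0,0,0,0,3.5],[0,0,0,0,3.5]]]'

```text
time: 10.82
tool_pos: [0.5056, -0.0152, 0.0972]
orientation: [-0.0, 0.835, 0.55, -0.0]
force: [0.1, 0.3, -0.0]
gripper_width: 0.0348
```

arm_command --motion '[[[0,0,-1,0,3.5],[0,0,-2,0,3.5],[0,0,-3,0,3.5],[0,0,-4,0,3.5],[0,0,-3,0,3.5]]]'

```text
time: 11.45
tool_pos: [0.5061, -0.0152, 0.2297]
orientation: [0.0, 0.835, 0.55, 0.001]
force: [1.3, -0.5, -0.3]
gripper_width: 0.0354
```

```bash
python3 s.py
python3 - <<'E'
from h import *
im,d,cal=cap("top"); W=cloud(d,cal); W0=np.load("/tmp/top0.npz")["W"]; Z=W[...,2]
imw,dw,cw=cap("wrist"); cv2.imwrite("pics/w3.png",imw[:,:,::-1]); V=cloud(dw,cw)
for n,A in(("top0",W0),("top",W),("wrist",V)):
    z=A[...,2]; near=np.hypot(A[...,0]-.505,A[...,1]+.015)<.055
    k=near&(z>.082)&(z<.108); P=A[k]
    if len(P)<50: print(n,len(P)); continue
    zm=np.median(P[:,2]); P=P[abs(P[:,2]-zm)<.004]; c=np.linalg.lstsq(np.c_[P[:,:2]-[.505,-.015],np.ones(len(P))],P[:,2],rcond=None)[0]
    b=A[near&(z>zm+.02)&(z<zm+.04)][:,2]
    print(n,len(P),"disc z",zm,"tilt",c[:2],"bar top",np.median(b) if len(b) else None)
E
```

```text
{'time': np.float64(11.45), 'tool_pos': array([ 0.5061, -0.0152,  0.2297]), 'force': array([ 1.2649, -0.4921, -0.2538]), 'moment': array([ 0.0054, -0.0045, -0.019 ]), 'gripper_width': np.float64(0.0354)} yaw 66.79 0.283
top0 870 disc z 0.09875058331356179 tilt [-0.00043798 -0.00176906] bar top 0.13450583008770833
top 178 disc z 0.09066908703181542 tilt [ 0.01341518 -0.00056281] bar top 0.12461558880388712
wrist 8519 disc z 0.0923924653391332 tilt [-0.00072939 -0.00042084] bar top 0.128649835633665
```

View pics/w3.png

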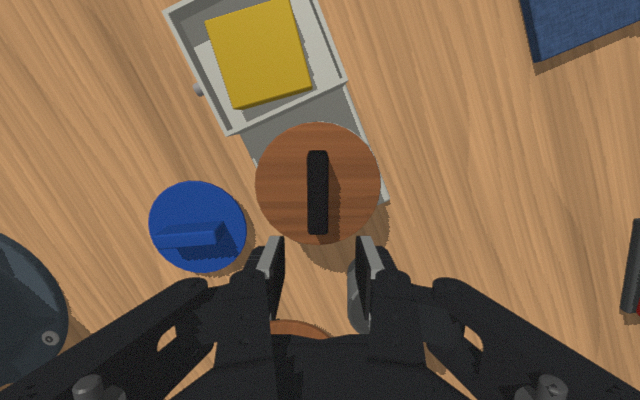

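The lid is level on the pot at (318,190), released. Both cameras show the disc 8.0 mm lower than at the start (top 98.75 → 90.7, wrist 100.4 → 92.4). Handing in.

```bash
python3 -c "
from plant import ticket; print(ticket.close_job())"
```

```text
the job is handed in; nothing more can be done
None
```

The lid is home on the pot's rim and released, and the job was handed in at about 11.5 s; it reports no verdict.

I gripped the bar of the smaller brown lid at 20 N and turned it about 74° anticlockwise (seen from above). The steady pressing force was 3–6 N. The vertical force then fell from about +3 to -2 N, which showed the lugs had found the gap. I lowered the lid about 8 mm, let go and backed off about 13 cm.

**Last checks:**
- **Drop:** both cameras show the disc 8 mm lower than at the start.
- **Level:** in the wrist view the disc is level to within 0.001 rad. The top view gave 0.013 rad, from the few pixels not hidden by the gripper; both are under the 0.04 limit.
- **Released:** the fingers are clear of the lid and the tool forces are near zero.
- **Other things:** the tray, notes and blue lid look undisturbed in the last wrist picture. I did not re-measure the cup, magnifier or phone dock, but the arm went near none of them.

**What disagreed or went over:**
- The two cameras differed by about 4 mm on the lid's position, so I gripped at the mean.
- One press peaked briefly at 11.7 N before I eased it off.

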